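# Clip a freshly glued wallet with cross-lock tweezers

### The arm

A 6-joint arm with a two-finger parallel gripper is mounted at the origin on the work surface. World frame = base frame: x ahead of the robot, y to its left, z up, the work surface at z = 0. Lengths are in m, angles in rad, forces in N, time in s.
With the tool pointing down it reaches from about 0.3 to 0.875 m from the base axis. Payload 6.4 kg.
Tool frame: the origin (TCP) lies where the fingers leave the gripper's body, on its centre line; the fingertips stand 73 mm ahead of it and the grasp point (between the pads) lies 54 mm ahead of it (ctrl.pinch_z is the distance from the TCP to the grasp point, in m); z points along the fingers, y is the direction in which the jaws open and shut (so a half turn about z gives the same grasp; the last joint's range is limited). The gripper opens to 85 mm and grips with 20 to 120 N. Pads are 22 mm wide; open, the fingers measure 114 mm over their backs; the gripper's body (76 mm by 85 mm) begins 54 mm behind the grasp point. The pads swing forward as they close: fully open they stand 13 mm farther back than shut.
Start: joints at [-1.415, 0.181, 1.607, -0, 1.354, -0.206], TCP at [0.204, -0.538, 0.304] pointing down, gripper open.
Joint ranges: [-2.99, 2.99], [-0.89, 2.07], [0.3, 2.58], [-1.14, 4.28], [0, 2.63], [-3.12, 3.12]. Speed limits (rad/s): [2.57, 2.57, 3.01, 3.14, 3.14, 3.14].

### API

Orientations are given as a unit quaternion [w, x, y, z].
In Python, from bench import ctrl, camera, camera_model gives the robot as it stands.
- The arm moves only by the tool arm_command, never from a script. Its argument "series" is a list of rows, each a list of 7 numbers: the shift along the tool's x, y, z in m, then the turn, a rotation vector about the tool's x, y, z in degrees, then the finger opening in m, from 0 to 0.0854. In form: [[tx, ty, tz, rx, ry, rz, gripper], ...]. A call has exactly 5 rows; each row is the pose to reach, as a shift and turn from the pose commanded when the call began, along the tool's axes at that moment; what a row does not reach only later rows make up. A row lasts 1/10 s, in which the tool goes at most 50 mm and 8.59 degrees, less where a joint would pass 70% of its speed; a pose out of reach is approached as far as the arm can. A call with a gripper value outside its range is refused whole. The fingers move at their own pace and stop on an object; the grip force is fixed at half the most. Time passes only in rows, so rows that repeat a pose let the fingers close, or fill a call up. It gives the time, the measured TCP pose, the force and the opening at its end, in the units of the state.
- ctrl.get_obs(): the state, without advancing time (a new reading comes with each control period).
- camera(name): name is "scene" or "top" or "wrist"; returns (picture, depth): 400x640x3 uint8, red, green, blue; 400x640 float32, m along the optical axis (not along the pixel's ray), 0 where there is no reading.
- camera_model(name): a dict with "K" (3x3 intrinsics, pixels), "distortion" ([k1, k2, p1, p2, k3] as OpenCV has them; the pictures are not rectified), "position" and "attitude" of the camera in the world. Camera axes: x right, y down, z forward; pixel columns grow to the right and rows downward; lengths in m; the calibration is good to about 2 mm. A picture is of the moment at which its call begins: read the wrist's pose just before it. camera_model takes no time and is no camera call; for the wrist camera it gives the pose at the moment of the call.
- ctrl.hand_in(): hands the job in, once; it reports no verdict.
The state is a dict: "time_s": time; "q": joint angles; "dq": joint speeds; "joint_efforts": joint torques, N m; "eef_pos": TCP position; "eef_rot": TCP orientation; "wrist_force": force on the tool from outside, world axes, zero at the start; "torque": the same for the moment, N m; "opening": opening from 0.0 (shut) to 1.0 (fully open).
Only numpy, scipy, OpenCV 4.12 (cv2) and the standard library are available. Lean on these libraries where they do the work, as an engineer would, in place of code of your own. Each camera call takes 0.05 s, during which the arm holds its last target. There are 200 camera calls.

### The job

Squeeze the self-closing tweezers open to take them off their parking stand, put them over the middle of the top edge of the glued wallet that stands in the wooden rack, and push gently down until the rubber bumper between the jaws is firmly pressed on the edge. Then let go so that the jaws grip the wallet, and leave the tweezers there, upright and square to the edge. Do not lean hard on the wallet and leave the other things on the bench alone.

Things in the scene. Friction and masses are not known exactly. Their poses are not given: they have to be found in the camera images.
- clip_grip (a point): Grip centre of the steel self-closing (cross-lock) tweezers, midway between their two flat finger plates, 60 mm above the jaw tips. They stand tips down: z up, x along the edge they grip, y across it = the way to squeeze. Plates 18 mm wide (x), 24 mm high, 42 mm over the outside at rest, about 36 mm squeezed to the stop. Hinge roll 24 mm long (x), 12 mm thick, its top 40 mm above this point.
- clip: The same tweezers, about 0.13 kg. Origin midway between the jaw tips, 60 mm below the grip centre, same axes. Jaws 16 mm wide (x), 22 mm high, 3 mm thick, from the origin's height up; inner faces 8 mm apart on the stand, about 21 mm fully squeezed. At the start they are clipped on the stand's blade.
- bumper: Sprung black rubber bumper midway between the jaws, 10 mm across, underside 20 mm above the jaw tips (40 mm below the grip centre) when free. It yields 6 mm upwards: about 0.8 N at first, 5.5 N at the end of its travel. Origin: that of the tweezers when free; rises as it is pressed.
- jaw_l (a joint): Opening angle of the jaws (rad, both alike): 0 gripping an 8 mm thing (blade or wallet), 0.08 or a little more fully open at the stop, below 0 shut on nothing. Squeezing the plates opens them: 15 N on each plate to start, 17 N to reach the stop; 25 to 35 N holds them surely open. Let go and they close with about 6 N.
- stand: Fixed parking stand: steel foot 110 x 80 x 12 mm (x, y, z) with an upright steel blade 90 mm long (x), 8 mm thick (y), top 75 mm above the table. Origin under its centre on the table. The tweezers start clipped on the blade, jaw tips 20 mm below its top, bumper just resting on it.
- rack: Fixed wooden gluing rack 150 x 93 mm at the foot (block 150 x 72 x 40 mm; x along the slot, y across, z up), origin under its centre on the table. The wallet stands in it and belongs to it.
- rack_slot (a point): Centre of the slot's mouth on the rack's top, 40 mm above the table; x along the wallet's edge, y across. The brown leather wallet stands upright, centred in the slot: 104 mm long (x), 8 mm thick (y). Its height is not measured: the top edge is anywhere from 32 to 60 mm above this point and must be felt. Push with 2 to 10 N; 15 N is too much.
- glue: Bystander: yellow glue bottle, 44 mm across, 110 mm tall; origin under its centre.
- wallet_stack: Bystander: stack of five wallets, about 92 x 107 x 45 mm; origin under its centre.
There are look-alikes about, which are no part of the job. Of the things that look like the clip, the middle-sized one is meant.

How it is judged:
On the way, in this order (a step that is already met when the one before it is completed fails the run):
1. the tweezers are squeezed open and lifted clear of the stand (contact force between the fingers and clip above 2 N and value of joint jaw_l above 0.03 rad and height (world z) of clip above 0.08 m and contact force between clip and stand below 0.1 N), for 0.1 s.
2. with the jaws held open around the wallet, the bumper is pressed on its edge with at least 1 N (contact force between the fingers and clip above 2 N and value of joint jaw_l above 0.02 rad and contact force between bumper and rack above 1 N), for 0.15 s.
At the end, for the whole second after the job is handed in: The tweezers are gripping the wallet (jaws closed on its 8 mm thickness), at rest and released, within 12 mm of the middle of its edge, upright within 7 degrees and square to the edge within 8 degrees, with the bumper still pressed on the edge with more than 0.6 N (contact force between bumper and rack above 0.6 N and contact force between clip and rack above 1 N and value of joint jaw_l between -0.012 and 0.012 rad and x of clip_grip in the frame of rack_slot between -0.012 and 0.012 m and horizontal distance between clip and rack_slot below 0.013 m and angle between clip's own z axis and vertical below 0.12 rad and angle between the x axis of clip and the x axis of rack, either way round below 0.14 rad and linear speed of clip below 0.01 m/s and contact force between the fingers and clip below 0.05 N); the robot touches nothing.
It fails at once if the bumper is pressed on the wallet with more than 15 N (contact force between bumper and rack above 15 N).
It fails at once if all contacts of the tweezers on the wallet and rack (jaws and bumper together) pass 32 N (contact force between clip and rack above 32 N).
It fails at once if the robot touches the rack or the wallet with more than 5 N (contact force between any of the arm, the fingers and rack above 5 N).
It fails at once if a bystander is moved more than 15 mm (distance of any of glue, wallet_stack from where it was at the start of the episode above 0.015 m).
It also fails if it takes over 45 s, if anything falls off the work surface, if the arm or the gripper's body presses on something with over 40 N, if the wrist force passes 120 N, or if a joint passes its speed limit or range.

## Working session

There is one attempt and no reset: what is moved stays moved. The work goes in short steps, Python scripts to look and compute and a tool call to move; the robot and the scene stay as the last step left them, time stands still between calls to the robot, and variables do not carry over. Pictures are saved under pics/ and viewed, about 8 in all and at most 12, crops included, and the job is handed in when it is done.

Besides the shell and the picture viewer there is one more tool, called after ">>>" by a JSON object that holds its "method" and its "body", one argument or row to a line. arm_command: Moves the arm, as the interface text tells. Its arguments: {"type":"object","properties":{"series":{"type":"array","items":{"type":"array","items":{"type":"number"}}}},"required":["series"]}

```bash
mkdir -p pics; ls
python3 - <<'E'
from bench import ctrl, camera, camera_model
import cv2,numpy as np
o=ctrl.get_obs();print(o['time_s'],o['eef_pos'],o['eef_rot'],o['wrist_force'],o['opening'])
for n in("top","scene"):
    m=camera_model(n);print(n,m)
    p,d=camera(n);cv2.imwrite(f"pics/{n}0.png",p[:,:,::-1]);np.savez(f"{n}0.npz",p=p,d=d)
E
```

```text
pics
0.0 [ 0.20346943 -0.53735449  0.30299749] [-8.49695714e-04  9.83681338e-01  1.79917486e-01  3.10872949e-05] [ 0.10611357 -0.65836161 -0.57067179] 0.998938468052668
top {'K': array([[466.97475145,   0.        , 319.08873502],
       [  0.        , 466.97475145, 197.47187105],
       [  0.        ,   0.        ,   1.        ]]), 'distortion': array([-0.02426729,  0.        ,  0.        ,  0.        ,  0.        ]), 'position': array([ 0.50455716, -0.00142977,  1.10049724]), 'attitude': array([ 0.02424666, -0.69838533,  0.71363601, -0.04892525])}
scene {'K': array([[369.97182764,   0.        , 326.11697173],
       [  0.        , 369.97182764, 198.80165116],
       [  0.        ,   0.        ,   1.        ]]), 'distortion': array([0.02029756, 0.        , 0.        , 0.        , 0.        ]), 'position': array([ 1.17778087, -0.19806277,  0.66705186]), 'attitude': array([-0.31475581,  0.74759466,  0.53394042, -0.23861815])}
```

View pics/top0.png

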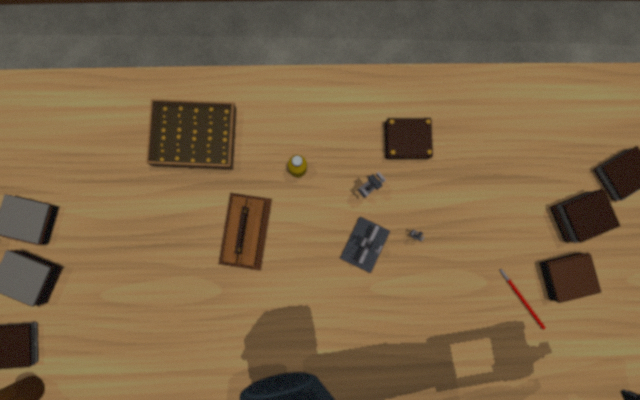

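View pics/scene0.png

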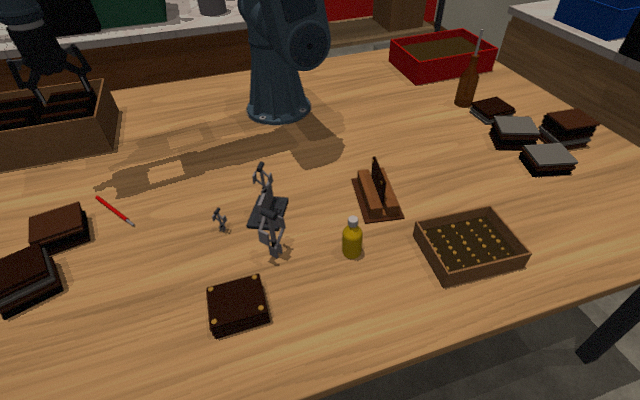

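The top view shows the rack at (245,231), the stand with the middle-sized tweezers at (365,244), and look-alikes at (369,185), which is bigger, and (415,234), which is smaller. The glue is at (297,165) and the stack at (408,138).

```bash
cat > h.py <<'E'
import numpy as np,cv2
from scipy.spatial.transform import Rotation as R
def rot(q): return R.from_quat([q[1],q[2],q[3],q[0]])
def rays(m,uv):
    n=cv2.undistortPoints(np.float64(uv).reshape(-1,1,2),m['K'],np.float64(m['distortion'])).reshape(-1,2)
    return np.c_[n,np.ones(len(n))]
def cloud(m,d):
    v,u=np.mgrid[:400,:640]; r=rays(m,np.c_[u.ravel(),v.ravel()])*d.reshape(-1,1)
    return (rot(m['attitude']).apply(r)+m['position']).reshape(400,640,3)
def plane(m,uv,z):
    r=rot(m['attitude']).apply(rays(m,uv)); c=np.array(m['position']); return c+r*((z-c[2])/r[:,2])[:,None]
def rect(P):
    (c,s,a)=cv2.minAreaRect(np.float32(P[:,:2]*1000)); 
    if s[0]<s[1]: s=s[::-1]; a+=90
    return np.round(c,1),np.round(s,1),round((a+90)%180-90,1)
E
python3 - <<'E'
from h import *
from bench import camera_model
m=camera_model("top");z=np.load("top0.npz");C=cloud(m,z['d'])
def roi(u0,u1,v0,v1): return C[v0:v1,u0:u1].reshape(-1,3)
print('table',np.median(roi(440,490,180,260)[:,2]))
def show(n,P,bands):
    for a,b in bands:
        Q=P[(P[:,2]>a)&(P[:,2]<b)]
        if len(Q)>5: print(n,a,b,len(Q),np.round(np.median(Q,0),4),*rect(Q))
show('rack',roi(210,280,185,280),[(.006,.03),(.034,.046),(.06,.12)])
show('stand',roi(335,395,210,275),[(.007,.018),(.06,.08),(.08,.1),(.10,.14),(.14,.2)])
show('big',roi(345,390,168,202),[(.007,.03),(.03,.1),(.1,.3)])
show('small',roi(398,430,222,248),[(.007,.03),(.03,.1),(.1,.3)])
show('glue',roi(280,315,145,185),[(.03,.2)])
E
```

```text
table -0.0003293051145243364
rack 0.006 0.03 218 [0.5267 0.1205 0.0105] [553.4 137.4] [193.4 154.3] 0.0
rack 0.034 0.046 1695 [0.5424 0.1285 0.0393] [543.3 133.4] [150.  73.] -9.6
rack 0.06 0.12 307 [0.5432 0.1318 0.0949] [543.6 133.1] [102.6  11.6] -10.1
stand 0.007 0.018 1157 [ 0.5068 -0.1405  0.0117] [ 505.7 -146. ] [109.8  80.4] -27.8
stand 0.06 0.08 144 [ 0.5049 -0.141   0.0741] [ 505.7 -145.3] [89.2 13.3] -24.5
stand 0.08 0.1 24 [ 0.5028 -0.1412  0.088 ] [ 491.8 -138.9] [39.4 13.2] -11.3
stand 0.1 0.14 82 [ 0.5061 -0.1357  0.1256] [ 503.1 -143.6] [42.2 17.8] 63.0
stand 0.14 0.2 78 [ 0.5036 -0.1433  0.1525] [ 503.5 -143.1] [24.5 15.5] -20.1
big 0.03 0.1 155 [ 0.6299 -0.1521  0.0805] [ 635.8 -154.2] [58.3 24. ] -51.3
big 0.1 0.3 186 [ 0.6352 -0.1523  0.134 ] [ 635.9 -154.4] [54.1 32.5] -53.5
small 0.007 0.03 25 [ 0.5224 -0.2577  0.0228] [ 522.6 -259.7] [13.8 10.4] 44.3
small 0.03 0.1 81 [ 0.5239 -0.2583  0.0532] [ 523.3 -259. ] [31.2 16.1] 47.5
glue 0.03 0.2 332 [0.6825 0.0083 0.0763] [687.8   8.2] [42.4 42.1] -74.7
```

```bash
cat >> h.py <<'E'
def go(ctrl,xyz,yaw):
    "shift/turn in tool axes to put the TCP at xyz, pointing down, tool x at world yaw (deg)"
    o=ctrl.get_obs(); r=rot(o['eef_rot'])
    t=R.from_euler('z',yaw,degrees=True)*R.from_euler('x',180,degrees=True)
    print('t',round(o['time_s'],2),'pos',np.round(o['eef_pos'],4),'F',np.round(o['wrist_force'],1),'open',round(o['opening'],3),'pinch',ctrl.pinch_z)
    print('shift',np.round(r.inv().apply(np.array(xyz)-o['eef_pos']),4),'turn',np.round((r.inv()*t).as_rotvec(degrees=True),1))
E
python3 - <<'E'
from h import *
from bench import ctrl,camera_model
go(ctrl,[.5033,-.1433,.28],-27.8)
m=camera_model("wrist");o=ctrl.get_obs();r=rot(o['eef_rot'])
print(r.inv().apply(m['position']-o['eef_pos']),(r.inv()*rot(m['attitude'])).as_matrix().round(2))
E
```

```text
t 0.1 pos [ 0.2035 -0.5374  0.3031] F [-0.5  1.1 -0.1] open 1.0 pinch 0.0539
shift [ 0.4199 -0.2624  0.0236] turn [-0.1  0.  48.5]
[ 0.06752955  0.00095461 -0.0696186 ] [[ 0.   -0.96 -0.27]
 [ 1.    0.   -0.  ]
 [ 0.   -0.27  0.96]]
```

>>> {"method": "arm_command", "body": {
  "series": [
    [0.042,-0.026,0,0,0,8,0.0854],
    [0.084,-0.052,0,0,0,16,0.0854],
    [0.126,-0.079,0,0,0,24,0.0854],
    [0.168,-0.105,0,0,0,32,0.0854],
    [0.21,-0.131,0,0,0,40,0.0854]
  ]
}}

```text
time_s: 0.6
eef_pos: [0.351, -0.3436, 0.3036]
eef_rot: [-0.0, 0.986, -0.164, -0.0]
wrist_force: [0.9, 0.1, -0.2]
opening: 1.0
```

```bash
python3 -c "
from h import *
from bench import ctrl
go(ctrl,[.5033,-.1433,.28],-27.8)"
```

```text
t 0.6 pos [ 0.351  -0.3436  0.3036] F [ 0.9  0.1 -0.2] open 1.0 pinch 0.0539
shift [ 0.0793 -0.2388  0.0237] turn [-0.   0.   8.9]
```

>>> {"method": "arm_command", "body": {
  "series": [
    [0.016,-0.048,0.005,0,0,3,0.0854],
    [0.032,-0.096,0.01,0,0,6,0.0854],
    [0.048,-0.143,0.015,0,0,8.9,0.0854],
    [0.064,-0.19,0.02,0,0,8.9,0.0854],
    [0.079,-0.238,0.024,0,0,8.9,0.0854]
  ]
}}

```text
time_s: 1.1
eef_pos: [0.5004, -0.1447, 0.2796]
eef_rot: [0.0, 0.971, -0.237, -0.0]
wrist_force: [0.3, -0.0, -0.1]
opening: 0.999
```

Run:
```python
from h import *
from bench import ctrl,camera,camera_model
go(ctrl,[.5033,-.1433,.28],-27.8)
m=camera_model("wrist");p,d=camera("wrist");cv2.imwrite("pics/w1.png",p[:,:,::-1])
C=cloud(m,d);P=C.reshape(-1,3)
near=np.hypot(P[:,0]-.504,P[:,1]+.144)<.08
for a,b in[(.007,.018),(.07,.08),(.103,.127),(.12,.13),(.148,.165)]:
    Q=P[near&(P[:,2]>a)&(P[:,2]<b)&(d.ravel()>0)]
    if len(Q)>5: print(a,len(Q),np.round(np.median(Q,0),4),*rect(Q),Q[:,2].max())
```

```text
t 1.1 pos [ 0.5004 -0.1447  0.2796] F [ 0.3 -0.  -0.1] open 0.999 pinch 0.0539
shift [ 0.0019 -0.0026 -0.0004] turn [0.  0.  0.3]
0.007 6245 [ 0.5187 -0.153   0.0117] [ 506.8 -145.7] [110.2  80.2] -27.2 0.017996505102279348
0.07 603 [ 0.5261 -0.1557  0.0747] [ 522.3 -153.9] [55.1 13.9] -28.0 0.07995713851345132
0.103 338 [ 0.505  -0.1457  0.1259] [ 503.6 -144.4] [43.  18.6] 62.9 0.12698999259574795
0.12 346 [ 0.5038 -0.1541  0.1265] [ 504.  -143.9] [40.3 18.6] 62.6 0.1299861433154849
0.148 800 [ 0.5044 -0.1447  0.1534] [ 503.7 -144.1] [24.6 11.8] -27.3 0.15598733922081828
```

View pics/w1.png

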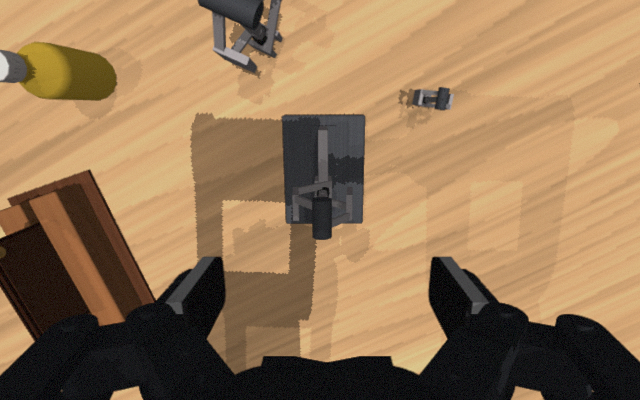

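The wrist view shows the tweezers on the blade at about (322,205), with the stand square in the picture and the open fingers on either side at the bottom. It puts the clip at (503.7, -144.2) mm, yaw -27.4°, plate tops at 126.5 mm and grip height 115 mm, all as they should be.

```bash
python3 -c "
from h import *
from bench import ctrl
go(ctrl,[.5037,-.1442,.169],-27.5)"
```

```text
t 1.15 pos [ 0.5032 -0.1387  0.279 ] F [-1.   5.1 -0.1] open 1.0 pinch 0.0539
shift [0.0031 0.0052 0.11  ] turn [-0.3  0.   0.3]
```

>>> {"method": "arm_command", "body": {
  "series": [
    [0.001,0.0005,0,0,0,0.3,0.0854],
    [0.001,0.0005,0.02,0,0,0.3,0.0854],
    [0.001,0.0005,0.045,0,0,0.3,0.0854],
    [0.001,0.0005,0.07,0,0,0.3,0.0854],
    [0.001,0.0005,0.08,0,0,0.3,0.0854]
  ]
}}

```text
time_s: 1.65
eef_pos: [0.4985, -0.1481, 0.1976]
eef_rot: [-0.0, 0.971, -0.241, -0.002]
wrist_force: [-0.2, -0.1, 0.1]
opening: 1.002
```

```bash
python3 -c "
from h import *
from bench import ctrl
go(ctrl,[.5037,-.1442,.169],-27.5)"
```

```text
t 1.65 pos [ 0.4985 -0.1481  0.1976] F [-0.2 -0.1  0.1] open 1.002 pinch 0.0539
shift [ 0.0029 -0.0059  0.0286] turn [ 0.   0.2 -0.3]
```

>>> {"method": "arm_command", "body": {
  "series": [
    [0,0,0,0,0,0,0.0854],
    [0,0,0,0,0,0,0.0854],
    [0,0,0,0,0,0,0.0854],
    [0,0,0,0,0,0,0.0854],
    [0,0,0,0,0,0,0.0854]
  ]
}}

```text
time_s: 2.15
eef_pos: [0.5008, -0.1478, 0.2009]
eef_rot: [0.0, 0.971, -0.24, 0.001]
wrist_force: [-0.1, 0.2, -0.2]
opening: 1.001
```

```bash
python3 -c "
from h import *
from bench import ctrl
print(ctrl.get_obs()['dq'].round(3))
go(ctrl,[.5037,-.1442,.169],-27.5)"
```

```text
[ 0.002  0.006  0.006  0.001 -0.    -0.   ]
t 2.15 pos [ 0.5008 -0.1478  0.2009] F [-0.1  0.2 -0.2] open 1.001 pinch 0.0539
shift [ 0.0009 -0.0045  0.0319] turn [ 0.  -0.1 -0.2]
```

>>> {"method": "arm_command", "body": {
  "series": [
    [0.001,-0.0045,0.006,0,0,0,0.0854],
    [0.001,-0.0045,0.014,0,0,0,0.0854],
    [0.001,-0.0045,0.022,0,0,0,0.0854],
    [0.001,-0.0045,0.031,0,0,0,0.0854],
    [0.001,-0.0045,0.031,0,0,0,0.0854]
  ]
}}

```text
time_s: 2.65
eef_pos: [0.5023, -0.1435, 0.167]
eef_rot: [-0.0, 0.971, -0.24, -0.002]
wrist_force: [-0.6, -0.3, 0.2]
opening: 1.002
```

Run:
```python
from h import *
from bench import ctrl,camera
go(ctrl,[.5037,-.1442,.169],-27.5)
p,d=camera("wrist");cv2.imwrite("pics/w2.png",p[:,:,::-1])
go(ctrl,[.5037,-.1442,.169],-27.5)
```

```text
t 2.65 pos [ 0.5023 -0.1435  0.167 ] F [-0.6 -0.3  0.2] open 1.002 pinch 0.0539
shift [ 0.0016 -0.     -0.002 ] turn [-0.   0.2 -0.2]
t 2.7 pos [ 0.5027 -0.1437  0.1678] F [0.4 0.2 0.1] open 1.003 pinch 0.0539
shift [ 0.0011 -0.     -0.0012] turn [-0.   0.1 -0.2]
```

View pics/w2.png

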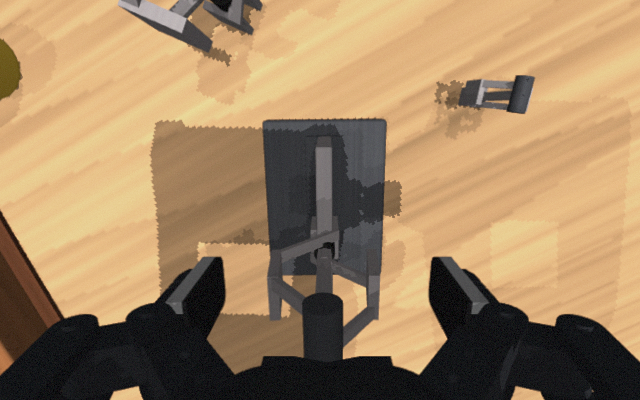

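The tweezers' plates, at columns 276 and 373, are centred between the fingers at 222 and 432, so I close.

>>> {"method": "arm_command", "body": {
  "series": [
    [0.001,0,0,0,0,0,0.045],
    [0.001,0,0,0,0,0,0.03],
    [0.001,0,0,0,0,0,0.03],
    [0.001,0,0,0,0,0,0.03],
    [0.001,0,0,0,0,0,0.03]
  ]
}}

```text
time_s: 3.2
eef_pos: [0.5045, -0.1446, 0.1693]
eef_rot: [0.0, 0.971, -0.24, 0.0]
wrist_force: [0.9, 0.1, 0.2]
opening: 0.403
```

Run:
```python
from h import *
from bench import ctrl
go(ctrl,[.5037,-.1442,.169],-27.5)
```

```text
t 3.2 pos [ 0.5045 -0.1446  0.1693] F [0.9 0.1 0.2] open 0.403 pinch 0.0539
shift [-0.0008  0.      0.0003] turn [-0.  -0.  -0.2]
```

>>> {"method": "arm_command", "body": {
  "series": [
    [0,0,0,0,0,0,0.03],
    [0,0,-0.01,0,0,0,0.03],
    [0,0,-0.03,0,0,0,0.03],
    [0,0,-0.055,0,0,0,0.03],
    [0,0,-0.08,0,0,0,0.03]
  ]
}}

```text
time_s: 3.7
eef_pos: [0.5038, -0.1443, 0.2501]
eef_rot: [-0.0, 0.971, -0.24, -0.001]
wrist_force: [-0.3, -0.5, -0.9]
opening: 0.407
```

Run:
```python
from h import *
from bench import ctrl,camera
go(ctrl,[.5434,.1332,.25],-9.8)
p,d=camera("scene");cv2.imwrite("pics/s2.png",cv2.resize(p[100:260,180:420,::-1],(720,480)))
```

```text
t 3.7 pos [ 0.5038 -0.1443  0.2501] F [-0.3 -0.5 -0.9] open 0.407 pinch 0.0539
shift [-9.420e-02 -2.641e-01  2.000e-04] turn [ -0.    0.1 -17.9]
```

View pics/s2.png

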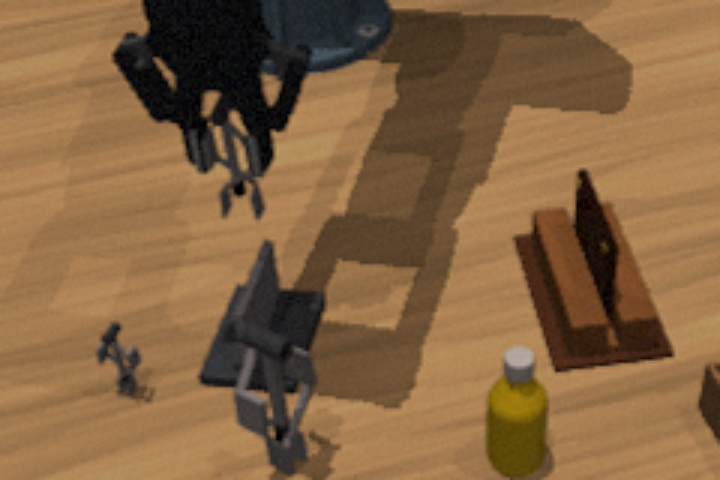

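The tweezers hang open and upright in the gripper, clear of the stand. The wallet stands at (590,240) of this crop. Next I go over the rack.

>>> {"method": "arm_command", "body": {
  "series": [
    [-0.01,-0.028,-0.01,0,0,-3,0.03],
    [-0.022,-0.062,-0.015,0,0,-7,0.03],
    [-0.034,-0.096,-0.015,0,0,-11,0.03],
    [-0.045,-0.128,-0.015,0,0,-15,0.03],
    [-0.055,-0.155,-0.015,0,0,-18,0.03]
  ]
}}

```text
time_s: 4.25
eef_pos: [0.5276, 0.0199, 0.2642]
eef_rot: [-0.0, 0.997, -0.083, -0.0]
wrist_force: [0.7, 0.2, -0.8]
opening: 0.403
```

Run:
```python
from h import *
from bench import ctrl,camera
go(ctrl,[.5434,.1332,.26],-9.8)
```

```text
t 4.25 pos [0.5276 0.0199 0.2642] F [ 0.7  0.2 -0.8] open 0.403 pinch 0.0539
shift [-0.0032 -0.1143  0.0042] turn [-0.   0.   0.2]
```

>>> {"method": "arm_command", "body": {
  "series": [
    [-0.001,-0.035,0,0,0,0.2,0.03],
    [-0.002,-0.07,0.002,0,0,0.2,0.03],
    [-0.003,-0.1,0.004,0,0,0.2,0.03],
    [-0.003,-0.114,0.004,0,0,0.2,0.03],
    [-0.003,-0.114,0.004,0,0,0.2,0.03]
  ]
}}

```text
time_s: 4.75
eef_pos: [0.5439, 0.1325, 0.2599]
eef_rot: [0.0, 0.996, -0.085, -0.0]
wrist_force: [0.1, -0.5, -0.9]
opening: 0.4
```

>>> {"method": "arm_command", "body": {
  "series": [
    [0,0,0,0,0,0,0.03],
    [0,0,0,0,0,0,0.03],
    [0,0,0,0,0,0,0.03],
    [0,0,0,0,0,0,0.03],
    [0,0,0,0,0,0,0.03]
  ]
}}

```text
time_s: 5.25
eef_pos: [0.5441, 0.1305, 0.2601]
eef_rot: [0.0, 0.996, -0.087, 0.0]
wrist_force: [0.3, 0.7, -1.5]
opening: 0.4
```

Run:
```python
from h import *
from bench import ctrl,camera,camera_model
go(ctrl,[.5434,.1332,.25],-9.8)
m=camera_model("wrist");p,d=camera("wrist");cv2.imwrite("pics/w3.png",p[:,:,::-1])
P=cloud(m,d).reshape(-1,3);ok=(d.ravel()>0)&(np.hypot(P[:,0]-.5434,P[:,1]-.1332)<.1)
for a,b in[(.034,.046),(.07,.12)]:
    Q=P[ok&(P[:,2]>a)&(P[:,2]<b)]; print(a,len(Q),np.round(np.median(Q,0),4),*rect(Q),np.percentile(Q[:,2],[50,90]))
m=camera_model("top");p,d=camera("top");P=cloud(m,d).reshape(-1,3);ok=(np.hypot(P[:,0]-.5434,P[:,1]-.1332)<.09)
Q=P[ok&(P[:,2]>.07)&(P[:,2]<.125)]; print('top',len(Q),Q[:,2].max() if len(Q) else '')
```

```text
t 5.25 pos [0.5441 0.1305 0.2601] F [ 0.3  0.7 -1.5] open 0.4 pinch 0.0539
shift [-0.0012 -0.0025  0.0101] turn [ 0.  -0.  -0.2]
0.034 10328 [0.5612 0.1297 0.0395] [544.8 133.8] [149.6  72.3] -9.7 [0.03954821 0.04047613]
0.07 1466 [0.5628 0.1309 0.0969] [545.1 134. ] [103.7  11.1] -10.2 [0.09685054 0.09776668]
top 0
```

View pics/w3.png

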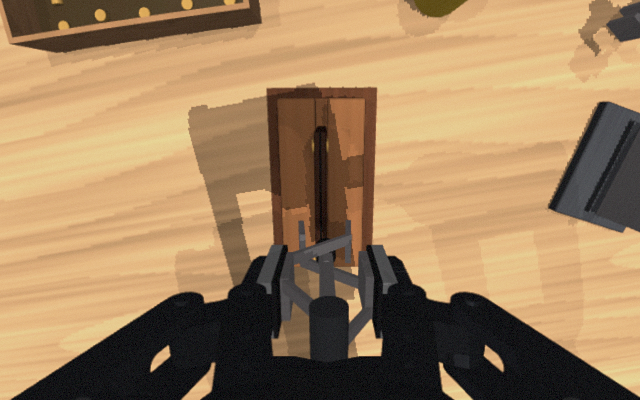

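The jaws, at (302,228) and (350,240), are about to straddle the wallet's edge, which runs along column 321 and needs about 3 mm towards +y. The wallet's top is at z ≈ 0.097, so contact should come at TCP z ≈ 0.191.

>>> {"method": "arm_command", "body": {
  "series": [
    [0,-0.003,0.005,0,0,-0.1,0.03],
    [0,-0.003,0.018,0,0,-0.1,0.03],
    [0,-0.003,0.028,0,0,-0.1,0.03],
    [0,-0.003,0.028,0,0,-0.1,0.03],
    [0,-0.003,0.028,0,0,-0.1,0.03]
  ]
}}

```text
time_s: 5.85
eef_pos: [0.5442, 0.1341, 0.2312]
eef_rot: [0.0, 0.996, -0.086, -0.001]
wrist_force: [-0.1, 0.4, -0.6]
opening: 0.401
```

Run:
```python
from h import *
from bench import ctrl,camera,camera_model
go(ctrl,[.5443,.1336,.205],-9.9)
m=camera_model("wrist");p,d=camera("wrist");cv2.imwrite("pics/w4.png",cv2.resize(p[150:400,200:440,::-1],(576,600)))
P=cloud(m,d).reshape(-1,3);ok=(d.ravel()>0)&(np.hypot(P[:,0]-.5434,P[:,1]-.1332)<.1)
for a,b in[(.034,.046),(.07,.105)]:
    Q=P[ok&(P[:,2]>a)&(P[:,2]<b)]; print(a,len(Q),np.round(np.median(Q,0),4),*rect(Q),np.percentile(Q[:,2],[50,90]))
go(ctrl,[.5443,.1336,.205],-9.9)
```

```text
t 5.85 pos [0.5442 0.1341 0.2312] F [-0.1  0.4 -0.6] open 0.401 pinch 0.0539
shift [0.0002 0.0005 0.0262] turn [0.  0.1 0.1]
0.034 12124 [0.5643 0.1304 0.0396] [545.2 133.6] [149.5  72.3] -9.6 [0.03955979 0.04044374]
0.07 1677 [0.567  0.1302 0.0968] [547.7 133.3] [98.3 11. ] -9.8 [0.09681498 0.09772902]
t 5.9 pos [0.5446 0.1341 0.2319] F [ 0.6  0.4 -0.3] open 0.403 pinch 0.0539
shift [-0.0002  0.0005  0.0269] turn [0.  0.  0.1]
```

View pics/w4.png

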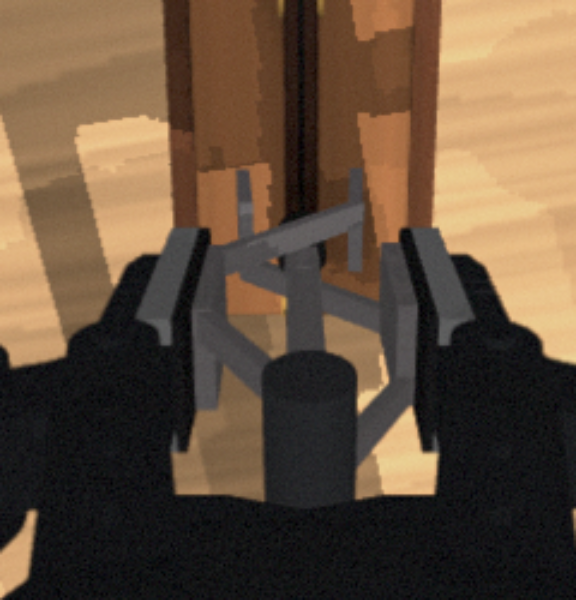

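The jaws, at columns 243 and 356 of the crop, straddle the wallet's edge at about column 301, so they are centred. I descend to just above contact.

>>> {"method": "arm_command", "body": {
  "series": [
    [0,0,0.01,0,0,0,0.03],
    [0,0,0.02,0,0,0,0.03],
    [0,0,0.03,0,0,0,0.03],
    [0,0,0.034,0,0,0,0.03],
    [0,0,0.034,0,0,0,0.03]
  ]
}}

```text
time_s: 6.4
eef_pos: [0.5439, 0.134, 0.1968]
eef_rot: [0.0, 0.996, -0.086, -0.001]
wrist_force: [0.4, -0.1, -1.5]
opening: 0.403
```

>>> {"method": "arm_command", "body": {
  "series": [
    [0,0,0,0,0,0,0.03],
    [0,0,0,0,0,0,0.03],
    [0,0,0,0,0,0,0.03],
    [0,0,0,0,0,0,0.03],
    [0,0,0,0,0,0,0.03]
  ]
}}

```text
time_s: 6.9
eef_pos: [0.5447, 0.1341, 0.1983]
eef_rot: [-0.0, 0.996, -0.086, 0.0]
wrist_force: [0.4, -0.3, -1.7]
opening: 0.405
```

Run:
```python
from h import *
from bench import ctrl
go(ctrl,[.5443,.1336,.1905],-9.9)
```

```text
t 6.9 pos [0.5447 0.1341 0.1983] F [ 0.4 -0.3 -1.7] open 0.405 pinch 0.0539
shift [-0.0003  0.0006  0.0078] turn [-0.  -0.   0.1]
```

Now I feel for the edge in 1.5 mm steps, one per row, over 6 mm.

>>> {"method": "arm_command", "body": {
  "series": [
    [0,0,0.0015,0,0,0,0.03],
    [0,0,0.003,0,0,0,0.03],
    [0,0,0.0045,0,0,0,0.03],
    [0,0,0.006,0,0,0,0.03],
    [0,0,0.006,0,0,0,0.03]
  ]
}}

```text
time_s: 7.4
eef_pos: [0.5446, 0.1341, 0.1919]
eef_rot: [-0.0, 0.996, -0.086, -0.0]
wrist_force: [-0.1, -0.5, -0.2]
opening: 0.406
```

>>> {"method": "arm_command", "body": {
  "series": [
    [0,0,0.001,0,0,0,0.03],
    [0,0,0.002,0,0,0,0.03],
    [0,0,0.002,0,0,0,0.03],
    [0,0,0.002,0,0,0,0.03],
    [0,0,0.002,0,0,0,0.03]
  ]
}}

```text
time_s: 7.9
eef_pos: [0.5446, 0.1341, 0.1902]
eef_rot: [-0.0, 0.996, -0.086, 0.0]
wrist_force: [-0.7, 0.6, 1.1]
opening: 0.401
```

>>> {"method": "arm_command", "body": {
  "series": [
    [0,0,0.001,0,0,0,0.03],
    [0,0,0.0015,0,0,0,0.03],
    [0,0,0.0015,0,0,0,0.03],
    [0,0,0.0015,0,0,0,0.03],
    [0,0,0.0015,0,0,0,0.03]
  ]
}}

```text
time_s: 8.4
eef_pos: [0.5446, 0.1341, 0.1887]
eef_rot: [-0.0, 0.996, -0.086, 0.0]
wrist_force: [-1.3, 0.6, 1.7]
opening: 0.408
```

>>> {"method": "arm_command", "body": {
  "series": [
    [0,0,0.001,0,0,0,0.03],
    [0,0,0.0012,0,0,0,0.03],
    [0,0,0.0012,0,0,0,0.03],
    [0,0,0.0012,0,0,0,0.03],
    [0,0,0.0012,0,0,0,0.03]
  ]
}}

```text
time_s: 8.9
eef_pos: [0.5447, 0.1341, 0.1874]
eef_rot: [-0.0, 0.996, -0.086, 0.0]
wrist_force: [-1.3, 0.2, 2.4]
opening: 0.404
```

The push has risen from about -1.3 N (hanging weight) to +2.4 N, so the bumper carries about 3.8 N. Next I let go gradually.

>>> {"method": "arm_command", "body": {
  "series": [
    [0,0,0,0,0,0,0.036],
    [0,0,0,0,0,0,0.039],
    [0,0,0,0,0,0,0.042],
    [0,0,0,0,0,0,0.045],
    [0,0,0,0,0,0,0.05]
  ]
}}

```text
time_s: 9.4
eef_pos: [0.5444, 0.1339, 0.187]
eef_rot: [0.0, 0.996, -0.086, -0.0]
wrist_force: [-0.6, -0.3, 0.5]
opening: 0.586
```

>>> {"method": "arm_command", "body": {
  "series": [
    [0,0,0,0,0,0,0.06],
    [0,0,0,0,0,0,0.075],
    [0,0,0,0,0,0,0.0854],
    [0,0,0,0,0,0,0.0854],
    [0,0,0,0,0,0,0.0854]
  ]
}}

```text
time_s: 9.9
eef_pos: [0.5446, 0.1341, 0.1873]
eef_rot: [0.0, 0.996, -0.086, -0.0]
wrist_force: [0.9, 0.4, 0.4]
opening: 0.998
```

>>> {"method": "arm_command", "body": {
  "series": [
    [0,0,0,0,0,0,0.0854],
    [0,0,-0.01,0,0,0,0.0854],
    [0,0,-0.03,0,0,0,0.0854],
    [0,0,-0.06,0,0,0,0.0854],
    [0,0,-0.1,0,0,0,0.0854]
  ]
}}

```text
time_s: 10.4
eef_pos: [0.5436, 0.134, 0.2875]
eef_rot: [0.0, 0.996, -0.086, -0.002]
wrist_force: [0.1, 0.7, -0.6]
opening: 1.0
```

>>> {"method": "arm_command", "body": {
  "series": [
    [0,0,0,0,0,0,0.0854],
    [0,0,0,0,0,0,0.0854],
    [0,0,0,0,0,0,0.0854],
    [0,0,0,0,0,0,0.0854],
    [0,0,0,0,0,0,0.0854]
  ]
}}

```text
time_s: 10.9
eef_pos: [0.5441, 0.134, 0.2861]
eef_rot: [0.0, 0.996, -0.086, -0.001]
wrist_force: [0.4, 0.0, 0.1]
opening: 1.0
```

Run:
```python
from h import *
from bench import ctrl,camera,camera_model
go(ctrl,[.5443,.1336,.28],-9.9)
m=camera_model("wrist");p,d=camera("wrist");s,_=camera("scene")
cv2.imwrite("pics/w5.png",np.hstack([cv2.resize(p[100:400,170:470],(400,400)),cv2.resize(s[120:240,320:440],(400,400))])[:,:,::-1])
P=cloud(m,d).reshape(-1,3);ok=(d.ravel()>0)&(np.hypot(P[:,0]-.5443,P[:,1]-.1336)<.06)
for a,b in[(.13,.155),(.155,.185)]:
    Q=P[ok&(P[:,2]>a)&(P[:,2]<b)]; print(a,len(Q),np.round(np.median(Q,0),4),*rect(Q),Q[:,2].max())
```

```text
t 10.9 pos [0.5441 0.134  0.2861] F [0.4 0.  0.1] open 1.0 pinch 0.0539
shift [0.0003 0.0004 0.0061] turn [0.  0.1 0.1]
0.13 578 [0.545  0.126  0.1447] [543.7 134. ] [41.6 18.3] 80.3 0.1549748290551355
0.155 1027 [0.545  0.1336 0.1708] [543.5 133.9] [26.  17.2] 4.9 0.17400513914189378
```

View pics/w5.png

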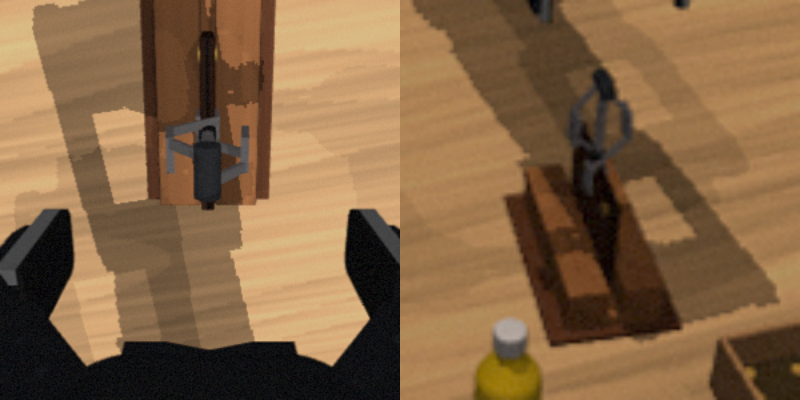

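The tweezers stand upright on the middle of the wallet's edge, with nothing touching them. Their plates are 41.6 mm over the outside (the rest value), at yaw -9.7°, centred at (543.7, 134.0) mm. Their height means the bumper is pressed in about 3 to 4 mm.

```bash
python3 -c "
from bench import ctrl
print(ctrl.hand_in())"
```

```text
the job is handed in; nothing more can be done
None
```

The tweezers are on the middle of the wallet's edge, gripping it and released, and I handed the job in at about 11 s. The hand-in gave no verdict.

**What I did:** I squeezed the middle-sized tweezers open, lifted them off the stand and took them over the rack. I then lowered them in small steps until the bumper met the edge, at a TCP height of about 0.192 m. I pushed about 4 mm further, to roughly 3.8 N by the wrist sensor, let the jaws close and backed the arm straight up.

**Last checks:**
- **Position:** the tweezers are within about 1.5 mm of the middle of the edge, by my camera measurements.
- **Squareness:** they are within about 0.5° of square to the wallet. They look upright in the last picture, and the hinge lies over the plate centre.
- **Grip:** the plates measure 41.6 mm over the outside, which matches their rest width on an 8 mm thing.
- **Bumper:** the camera heights put it pressed in by about 3.3 to 4.4 mm. The plate tops and the hinge top disagree by 1 mm, but either value gives about 3 N or more. I could not measure this force directly after letting go.
- **Arm and surroundings:** the arm touches nothing, and the wrist force is back to about zero. The glue bottle is still standing. I did not re-measure the bystanders, but the arm went nowhere near them.

The only oddity was that the arm wavered by up to 6 mm after fast moves, so I let it settle and corrected before the grasp and the placing.

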